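# Crank the laser lift up to its height clip

### The arm

A 6-joint arm with a two-finger parallel gripper is mounted at the origin on the work surface. World frame = base frame: x ahead of the robot, y to its left, z up, the work surface at z = 0. Lengths are in m, angles in rad, forces in N, time in s.
With the tool pointing down it reaches from about 0.3 to 0.775 m from the base axis. Payload 14.6 kg.
Tool frame: the origin (TCP) lies midway between the tips of the shut fingers; the grasp point (between the pads) lies 19 mm behind it (ctrl.grip_depth is the z of the grasp point in the tool frame, in m); z points along the fingers, y is the line along which they close (so a half turn about z gives the same grasp; the last joint's range is limited). The gripper opens to 94 mm and grips with 3 to 60 N. Pads are 16 mm wide; open, the fingers measure 119 mm over their backs; the gripper's body (75 mm by 177 mm) begins 78 mm behind the grasp point.
Start: joints at [1.054, 0.3, 1.521, -0, 1.321, -0.067], TCP at [0.239, 0.495, 0.205] pointing down, gripper open.
Joint ranges: [-3.03, 3.03], [-0.79, 2.21], [0.23, 2.52], [-1.04, 4.18], [0, 3.07], [-2.55, 2.55]. Speed limits (rad/s): [2.22, 2.22, 2.57, 3.14, 3.14, 3.14].

### API

Orientations are given as [roll, pitch, yaw] about the fixed x, y, z axes, in that order (R = Rz(yaw) Ry(pitch) Rx(roll)).
In Python, from station import ctrl gives the robot as it stands. The module is installed in compiled form; this text tells all that it offers.
- The arm moves only by the tool carry_out, never from a script. Its argument "commands" is a list of rows, each a list of 3 entries, a list of its own where there are three numbers: the closure, from 0 (fully open) to 1 (shut), then the shift along the tool's x, y, z in mm, then the turn, a rotation vector about the tool's x, y, z in rad. In form: [[gripper, [tx, ty, tz], [wx, wy, wz]], ...]. A call has 1 to 10 rows; each row shifts and turns the commanded pose from where the row before left it, along the tool's axes as they then stand; what a row does not reach is not made up. A row lasts 1/8 s, in which the tool goes at most 62.5 mm and 10.7 degrees, less where a joint would pass 70% of its speed; a pose out of reach is approached as far as the arm can. A call with a gripper value outside its range is refused whole. The fingers move at their own pace and stop on an object; "squeeze" is the grip in N (left out, the last holds). Time passes only in rows, so rows that do not move let the fingers close. It gives the time, the measured TCP pose, the force, the opening and the grip force at its end, in the units of the state.
- ctrl.get_obs(): the state, without advancing time (a new reading comes with each control period).
- ctrl.camera(name): name is "scene" or "top" or "wrist"; returns a dict with "img" (420x560x3 uint8, blue, green, red), "camera_matrix" (3x3 intrinsics, pixels), "rvec" (rotation vector, rad) and "tvec" (3), from world to camera coordinates, as OpenCV has them. Camera axes: x right, y down, z forward; pixel columns grow to the right and rows downward; lengths in m; the calibration is good to about 2 mm. A picture is of the moment at which its call begins. There is no depth.
- ctrl.hand_in(): hands the job in; it is judged then, once.
Trained networks look in the newest picture that a camera, given by its name, has taken for a name from the list of things; names that differ only in an ending like _2 or _b are one class to them, and where a whole thing is asked for, a point or a joint stands for the part that bears it (a point fixed in the world has none). Each returns a list of dicts, best first, with "score" (0 to 1); they miss things now and then, are a little off and sometimes report something else, mostly with a low value. They report only what shows in the picture. A call takes as long as a camera call. They do not tell look-alikes from the thing itself.
- ctrl.outline_of(thing, camera): "region" (420x560 bool, what is visible of it).
- ctrl.place_of(thing, camera): "at" ([x, y, z] in m, in world coordinates, good to about 4 mm: a listed point, or the origin of a listed thing).
The state is a dict: "time_s": time; "qpos": joint angles; "joint_vel": joint speeds; "tau": joint torques, N m; "ee_pos": TCP position; "eef_rot": TCP orientation; "force": force on the tool from outside, world axes, zero at the start; "moment": the same for the moment, N m; "grip_width": finger opening in m; "grip_force": force on a finger pad.
Only numpy, scipy, OpenCV 4.12 (cv2) and the standard library are available. Lean on these libraries where they do the work, as an engineer would, in place of code of your own. Each camera call takes 0.05 s, during which the arm holds its last target. There are 200 camera calls.

### The job

Pick up the loose crank, set it fully down on the square shaft of the small laser lift, and turn it clockwise by its red handle through the turns it takes to bring the laser carriage's yellow pointer level with the red height clip. Work gently: do not force or lever over the crank, do not push on the lift with the gripper, and keep the crank fully seated and upright on the shaft until the pointer is there. Then let go and leave the crank standing on the shaft, and leave the clip and the other things on the bench alone.

Things in the scene. Friction and masses are not known exactly. Their poses are not given: they have to be found in the camera images.
- lift: The laser lift's aluminium base plate, fixed to the bench: 150 (x) x 320 (y) mm, 12 mm thick. Origin on the bench, under the middle of the slots across the plate, 65 mm from its -y end; z up, +y along the plate towards the laser. The whole drive and guide unit is clamped by hand along the slots, so it stands up to 12 mm to either side of the plate's middle in x.
- slot_mid (a point): Point on the plate's frame 60 mm straight above its origin, at the height of the shoulder that the crank seats on. The upright square shaft stands on the line through here along the lift's x, up to 12 mm either way. That offset is not measured: feel or look for it. Round it: brass shoulder 40 mm across, 60 mm square plate (top 54 mm up), black gear housing 95 x 76 mm (top 46 mm up).
- shaft_turn (a point): Same point as slot_mid, for the shaft: upright steel square, 14 mm wide, 20 mm long, from 60 to 80 mm above the bench, flat end; at the start its faces are parallel to the lift's x and y. Each turn clockwise seen from above raises the carriage 12 mm. It is stiff (0.08 N m, about 1.6 N at the crank's handle), stays where left, and its travel ends 49 mm above the start.
- guides (a point): Point midway between the tops of the laser's two steel guide posts when the unit is centred: 165 mm along the lift's +y, 157 mm up. Posts 45 mm either side of it along x, caps 20 mm across. Black laser on a blue carriage (115 mm in x, 95 mm in y) rides between them. The square scale post, 12 mm, 152 mm high, stands 71 mm further along +y, at +45 mm in x, on the base plate.
- crank: Loose crank, 0.22 to 0.33 kg, upright on its hub. Origin: middle of the hub's underside, z up. Hub: dark block 38 x 38 mm in x and y, 34 mm high; square socket from below 15.5 mm wide, 22 mm deep, 1 mm chamfer, sides along x and y. Arm on top, 16 mm wide, 34 to 42 mm up, along +x to 63 mm. Lift it by the hub, gripped across y. Seated: origin 60 mm above the bench; perched on the shaft's end: 80 mm.
- handle (a point): Middle of the crank's red handle, 52 mm along the crank's +x and 63.5 mm above its origin: an upright, freely spinning sleeve 20 mm across that reaches from 43 to 84 mm above the origin.
- pointer (a point): End of the yellow pointer at mid thickness: a flat tongue 12 mm wide, 4 mm thick on the blue laser carriage, pointing at the scale post (it is set sideways by hand: its x says nothing of the shaft). It rises with the carriage; 81 mm above the bench at the start.
- clip_mark (a point): The red height clip (44 x 20 x 6 mm) on the scale post: a point at mid thickness on its side towards the pointer. The pointer is level with it when both heights are equal. It is 24 to 36 mm above the pointer at the start (two to three turns).
- beaker: Bystander: glass beaker 104 mm across, 130 mm high, on the hot plate at the left. Origin under its middle.
- reagent: Bystander: amber bottle 60 mm across, 130 mm high, on the far side. Origin under its middle.
- jar: Bystander: white jar, blue cap, 60 mm across, 80 mm high, on the far side. Origin under its middle.
- collar: Bystander: brass ring 36 mm across, 14 mm high, near the robot. Origin under its middle.
- knob: Bystander: black knob 40 mm across, 32 mm high, beyond the crank. Origin under its middle.
There are look-alikes about, which are no part of the job. Of the things that look like the crank, the largest one is meant.

How it is judged:
By the outcome, as a careful person would: the job done as asked, in the order asked, and still so for the second after the job is handed in, with the robot touching nothing.
It also fails if it takes over 72 s, if anything falls off the work surface, if the arm or the gripper's body presses on something with over 40 N, if the wrist force passes 120 N, or if a joint passes its speed limit or range.

## Working session

There is one attempt and no reset: what is moved stays moved. The work goes in short steps, Python scripts to look and compute and a tool call to move; the robot and the scene stay as the last step left them, time stands still between calls to the robot, and variables do not carry over. Pictures are saved under pics/ and viewed, at most 10 in all, crops included, and the job is handed in when it is done.

Besides the shell and the picture viewer there is one more tool, called after "Emit:" by a JSON object that holds its "method" and its "body". carry_out: Moves the arm, as the interface text tells. Its arguments: {"type":"object","properties":{"commands":{"type":"array","items":{"type":"array"}},"squeeze":{"type":"number"}},"required":["commands"]}

```bash
mkdir -p pics; cat > h.py <<'E'
import numpy as np, cv2
from station import ctrl
from scipy.spatial.transform import Rotation as R
def cam(n,save=None):
    c=ctrl.camera(n)
    if save: cv2.imwrite('pics/'+save,c['img'])
    return c
def proj(c,p):
    return cv2.projectPoints(np.array(p,float).reshape(-1,3),c['rvec'],c['tvec'],c['camera_matrix'],None)[0].reshape(-1,2)
def unproj(c,uv,z):
    Rm=cv2.Rodrigues(c['rvec'])[0];t=np.array(c['tvec']).reshape(3)
    o=-Rm.T@t; d=Rm.T@np.linalg.inv(c['camera_matrix'])@np.array([uv[0],uv[1],1.])
    return o+d*(z-o[2])/d[2]
E
python3 - <<'E'
from h import *
o=ctrl.get_obs();print(o['time_s'],o['ee_pos'],o['eef_rot'],o['grip_width'])
for n in ['top','scene']:
    c=cam(n,n+'0.png')
    for t in ['lift','slot_mid','guides','crank','handle','pointer','clip_mark','beaker','reagent','jar','collar','knob']:
        print(n,t,[(np.round(d['at'],4).tolist(),round(d['score'],2)) for d in ctrl.place_of(t,n)[:4]], )
E
```

```text
0.0 [0.23900868 0.49504777 0.20489233] [-3.14040704e+00 -5.18117608e-05  2.69177475e+00] 0.09405881813777213
top lift [([0.5527, 0.0292, -0.0022], 0.93)]
top slot_mid [([0.553, 0.0286, 0.0604], 0.58), ([0.7613, -0.0126, 0.0032], 0.57)]
top guides [([0.6076, 0.1888, 0.1588], 0.77)]
top crank [([0.5391, -0.2464, 0.0013], 0.87), ([0.516, -0.3533, 0.0017], 0.76), ([0.4114, -0.2851, -0.0006], 0.55)]
top handle [([0.5598, -0.2016, 0.0596], 0.69), ([0.4486, -0.2848, 0.0451], 0.61), ([0.5579, -0.3531, 0.0453], 0.47)]
top pointer [([0.6522, 0.2277, 0.0838], 0.47)]
top clip_mark [([0.6714, 0.2278, 0.1082], 0.41)]
top beaker [([0.5313, 0.4719, 0.0772], 0.72)]
top reagent [([0.741, -0.112, 0.0026], 0.82)]
top jar [([0.7637, -0.0102, -0.0026], 0.94)]
top collar [([0.6504, 0.2287, 0.0819], 0.68), ([0.3878, -0.1579, -0.0011], 0.53)]
top knob [([0.6736, -0.2209, -0.0007], 0.67)]
scene lift []
scene slot_mid [([0.5489, 0.0264, 0.0588], 0.69)]
scene guides [([0.6042, 0.1864, 0.1577], 0.64), ([0.743, -0.1116, -0.0018], 0.21)]
scene crank [([0.5409, -0.2532, -0.0006], 0.9), ([0.4105, -0.2798, 0.0008], 0.65), ([0.5173, -0.3542, -0.0004], 0.58)]
scene handle [([0.5618, -0.1991, 0.0593], 0.82), ([0.5519, -0.3542, 0.0466], 0.75), ([0.4476, -0.287, 0.0427], 0.53)]
scene pointer [([0.653, 0.2267, 0.0751], 0.54)]
scene clip_mark [([0.6684, 0.2265, 0.1138], 0.57)]
scene beaker [([0.5294, 0.4708, 0.0786], 0.74)]
scene reagent [([0.7404, -0.1129, -0.0024], 0.98)]
scene jar [([0.7569, -0.0074, -0.0058], 0.7), ([0.5373, -0.2502, -0.0036], 0.48)]
scene collar [([0.605, 0.1821, 0.1577], 0.72), ([0.3865, -0.1563, 0.0023], 0.68), ([0.5528, 0.0328, 0.0601], 0.28), ([0.5605, -0.1995, 0.0611], 0.18)]
scene knob [([0.6686, -0.2229, -0.003], 0.5)]
```

```bash
python3 -c "
import cv2,numpy as np
a=cv2.imread('pics/top0.png');b=cv2.imread('pics/scene0.png')
print(a.shape)"
```

```text
(420, 560, 3)
```

View pics/top0.png

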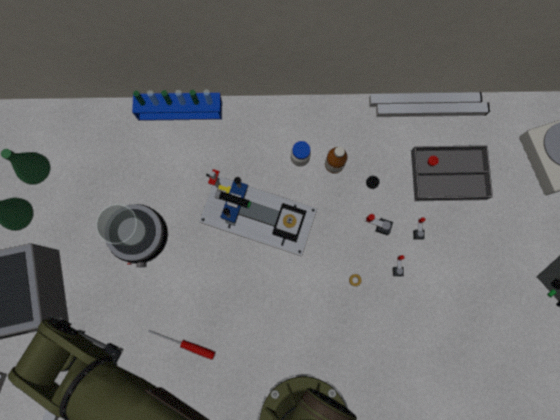

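View pics/scene0.png

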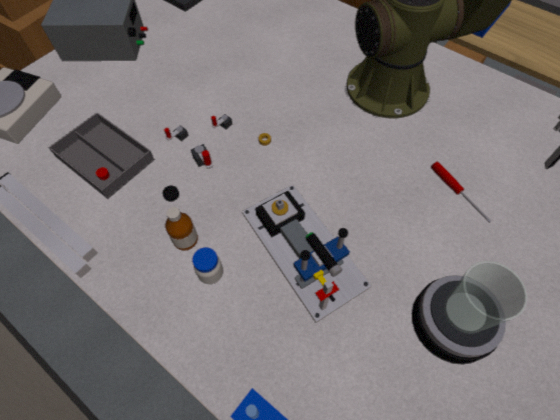

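The top view shows the lift plate at about (260,215) px, with the shaft at (290,220). The largest crank is at (383,226), with its handle at (371,217), and the two smaller look-alikes are at (420,228) and (399,265). The networks agree with these positions. I'll go over the lift first, because it lies on the way to the crank, and look from the wrist.

Emit:
{"method": "carry_out", "body": {"commands": [[0, [0, 0, -10], [0, 0, 0.18]], [0, [0, 0, -10], [0, 0, 0.18]], [0, [0, 0, -10], [0, 0, 0.18]], [0, [0, 0, -10], [0, 0, 0.18]], [0, [0, 0, -10], [0, 0, 0.18]], [0, [0, 0, -10], [0, 0, 0.18]], [0, [0, 0, -10], [0, 0, 0.18]], [0, [0, 0, -10], [0, 0, 0.18]], [0, [0, 0, 0], [0, 0, 0.01]]]}}

```text
time_s: 2.42
ee_pos: [0.2392, 0.4955, 0.286]
eef_rot: [3.141, -0.001, 1.242]
force: [0.8, -0.2, -0.3]
grip_width: 0.0939
grip_force: 0.0
```

Emit:
{"method": "carry_out", "body": {"commands": [[0, [-26, 39, 0], [0, 0, 0]], [0, [-26, 39, 0], [0, 0, 0]], [0, [-26, 39, 0], [0, 0, 0]], [0, [-26, 39, 0], [0, 0, 0]], [0, [-26, 39, 0], [0, 0, 0]], [0, [-26, 39, 0], [0, 0, 0]], [0, [-26, 39, 0], [0, 0, 0]], [0, [-26, 39, 0], [0, 0, 0]], [0, [-26, 39, 0], [0, 0, 0]], [0, [-26, 39, 0], [0, 0, 0]]]}}

```text
time_s: 3.68
ee_pos: [0.5249, 0.1218, 0.2849]
eef_rot: [-3.141, 0.0, 1.246]
force: [0.8, 0.9, 0.4]
grip_width: 0.0939
grip_force: 0.0
```

Emit:
{"method": "carry_out", "body": {"commands": [[0, [-26, 39, 0], [0, 0, 0]], [0, [-26, 39, 0], [0, 0, 0]], [0, [0, 0, 0], [0, 0, 0]], [0, [0, 0, 0], [0, 0, 0]]]}}

```text
time_s: 4.18
ee_pos: [0.5809, 0.0491, 0.2849]
eef_rot: [-3.141, 0.0, 1.244]
force: [-0.3, 0.1, -0.5]
grip_width: 0.0938
grip_force: 0.0
```

```bash
python3 - <<'E'
from h import *
o=ctrl.get_obs();print(o['time_s'],o['ee_pos'],o['eef_rot'],o['force'])
c=cam('wrist','w1.png')
print(c['camera_matrix'],-cv2.Rodrigues(c['rvec'])[0].T@np.array(c['tvec']).reshape(3))
for t in ['slot_mid','guides','lift','pointer','clip_mark']:
        print(t,[(np.round(d['at'],4).tolist(),round(d['score'],2)) for d in ctrl.place_of(t,'wrist')[:4]], )
E
```

```text
4.175 [0.58089081 0.04914844 0.28494331] [-3.14080063e+00  1.26832378e-04  1.24415741e+00] [-0.32687978  0.09715631 -0.45421845]
[[313.13750161   0.         284.67620537]
 [  0.         313.13750161 206.38598501]
 [  0.           0.           1.        ]] [0.60482522 0.11805612 0.46515794]
slot_mid [([0.5539, 0.0306, 0.0616], 0.74)]
guides [([0.6073, 0.1871, 0.161], 0.76), ([0.5505, 0.0298, 0.0622], 0.74)]
lift [([0.552, 0.028, 0.0008], 0.59)]
pointer [([0.6566, 0.2278, 0.0814], 0.96)]
clip_mark [([0.5365, -0.2494, 0.0003], 0.31)]
```

View pics/w1.png

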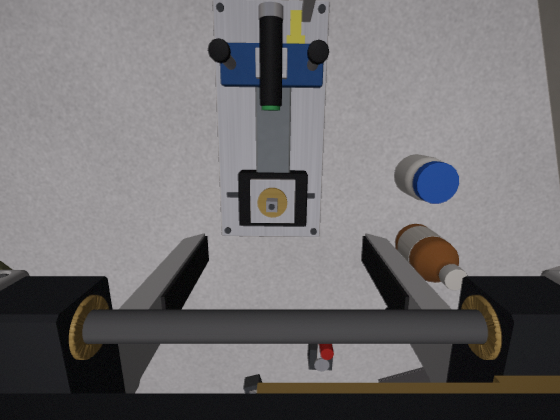

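The wrist view shows the brass shoulder at (272,202) px with the shaft's end at about (271,206). The post caps are at (219,50) and (318,51), and the plate's screws are at (228,231), (314,231), (220,7) and (322,8). I'll measure the shaft from these.

```bash
python3 - <<'E'
from h import *
c=cam('wrist');im=c['img']
hsv=cv2.cvtColor(im,cv2.COLOR_BGR2HSV)
m=np.zeros(im.shape[:2],np.uint8); s=(slice(180,225),slice(250,295))
m[s]=cv2.inRange(hsv,(10,90,60),(35,255,255))[s]
cs=max(cv2.findContours(m,cv2.RETR_EXTERNAL,cv2.CHAIN_APPROX_NONE)[0],key=cv2.contourArea)
(e,ax,_)=cv2.fitEllipse(cs);b=cv2.boundingRect(cs);e2=(b[0]+b[2]/2-.5,b[1]+b[3]/2-.5);print('brass',e,ax,e2,unproj(c,e,.06),unproj(c,e2,.06))
bl=[unproj(c,p,.012) for p in [(228,231),(314,231),(220,7),(322,8)]]
dx=bl[1]-bl[0];dx2=bl[3]-bl[2];dy=(bl[2]-bl[0]+bl[3]-bl[1])
print('yaws',np.degrees([np.arctan2(dx[1],dx[0]),np.arctan2(dx2[1],dx2[0]),np.arctan2(-dy[0],dy[1])]),np.mean(bl,0))
p1,p2=unproj(c,(219,50),.157),unproj(c,(318,51),.157);d=p2-p1
print('posts',p1,p2,(p1+p2)/2,np.linalg.norm(d),np.degrees(np.arctan2(d[1],d[0])))
# housing yaw
h=np.zeros_like(m);s=(slice(160,235),slice(230,315));h[s]=cv2.inRange(hsv,(0,0,0),(180,255,45))[s]
ch=max(cv2.findContours(h,cv2.RETR_EXTERNAL,cv2.CHAIN_APPROX_NONE)[0],key=cv2.contourArea)
q=cv2.boxPoints(cv2.minAreaRect(ch));print('housing',[unproj(c,x,.046).round(4)[:2].tolist() for x in q],unproj(c,q.mean(0),.046))
cr=im[180:230,245:300];cv2.imwrite('pics/shaft.png',cv2.resize(cr,None,fx=10,fy=10,interpolation=cv2.INTER_CUBIC))
E
```

```text
brass (271.8763122558594, 202.13418579101562) (28.332260131835938, 28.61917495727539) (272.0, 202.0) [0.5568825  0.03005749 0.06      ] [0.55709975 0.03017829 0.06      ]
yaws [-18.75631243 -19.24497899 -19.38144071] [0.58520571 0.12015016 0.012     ]
posts [0.56993425 0.19983371 0.157     ] [0.65429383 0.17032799 0.157     ] [0.61211404 0.18508085 0.157     ] 0.08937072486516769 -19.27786622966526
housing [[0.5268, 0.0836], [0.6134, 0.0542], [0.5897, -0.0197], [0.4992, 0.0111]] [0.5575633  0.03314642 0.046     ]
```

View pics/shaft.png

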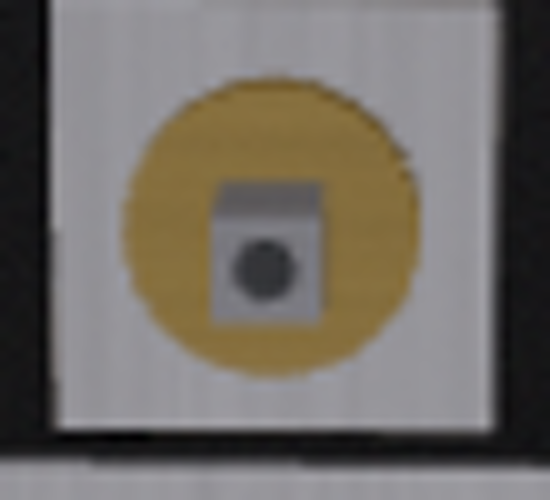

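The crop shows the shaft's flat end centred at crop (267,268), which is image pixel (271.3,206.3). Its faces are parallel to the plate. Now over to the crank.

Emit:
{"method": "carry_out", "body": {"commands": [[0, [-44, 9.5, 0], [0, 0, 0.01]], [0, [-44, 9.5, 0], [0, 0, 0.01]], [0, [-44, 9.5, 0], [0, 0, 0.01]], [0, [-44, 9.5, 0], [0, 0, 0.01]], [0, [-44, 9.5, 0], [0, 0, 0.01]], [0, [-44, 9.5, 0], [0, 0, 0.02]], [0, [0, 0, 20], [0, 0, 0]], [0, [0, 0, 0], [0, 0, 0]], [0, [0, 0, 0], [0, 0, 0]]]}}

```text
time_s: 5.65
ee_pos: [0.5435, -0.2181, 0.2663]
eef_rot: [3.141, 0.0, 1.173]
force: [-0.4, 0.8, 1.2]
grip_width: 0.094
grip_force: 0.0
```

```bash
python3 - <<'E'
from h import *
o=ctrl.get_obs();print(o['time_s'],o['ee_pos'],o['eef_rot'],o['force'])
c=cam('wrist','w2.png');im=c['img']
for t in ['crank','handle']:
        print(t,[(np.round(d['at'],4).tolist(),round(d['score'],2)) for d in ctrl.place_of(t,'wrist')[:4]], )
for d in ctrl.place_of('handle','wrist')[:1]:print(proj(c,d['at']))
E
```

```text
5.65 [ 0.54346201 -0.21805946  0.26628997] [3.14075347e+00 1.50871777e-05 1.17274977e+00] [-0.41584143  0.77000766  1.21119343]
crank [([0.5185, -0.3512, -0.0005], 0.68), ([0.4109, -0.2832, 0.005], 0.63), ([0.5367, -0.2492, 0.0031], 0.58)]
handle [([0.5609, -0.2017, 0.0636], 0.82), ([0.4467, -0.2843, 0.0471], 0.74), ([0.5602, -0.3513, 0.0445], 0.56)]
[[292.19120912 168.55070143]]
```

View pics/w2.png

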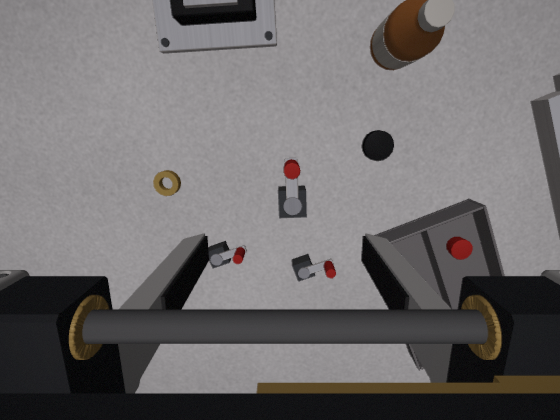

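The largest crank's hub is at (293,202) px, with its arm pointing up to the red handle at (292,169). It is nearly aligned with the tool's x. I'll measure it precisely.

```bash
python3 - <<'E'
from h import *
c=cam('wrist');im=c['img'];hsv=cv2.cvtColor(im,cv2.COLOR_BGR2HSV)
o=ctrl.get_obs();Rt=R.from_euler('xyz',o['eef_rot']).as_matrix()
def blob(mask,s):
    m=np.zeros(im.shape[:2],np.uint8);m[s]=mask[s];k=max(cv2.findContours(m,cv2.RETR_EXTERNAL,cv2.CHAIN_APPROX_NONE)[0],key=cv2.contourArea);return k
red=blob(cv2.inRange(hsv,(0,120,60),(8,255,255))|cv2.inRange(hsv,(172,120,60),(180,255,255)),(slice(150,185),slice(275,310)))
b=cv2.boundingRect(red);(u,v),r=cv2.minEnclosingCircle(red);print('red',b,u,v,r)
hub=blob(cv2.inRange(hsv,(0,0,0),(180,255,90)),(slice(180,225),slice(270,315)))
q=cv2.minAreaRect(hub);print('hub',q,cv2.boundingRect(hub))
H=unproj(c,q[0],.034)
ht=unproj(c,(b[0]+b[2]/2-.5,b[1]+b[2]/2-.5),.084);hm=unproj(c,(u,v),.0635)
print(H,ht,hm)
for x in(ht,hm):
    d=x-H;print('arm',np.hypot(d[0],d[1]),np.degrees(np.arctan2(d[1],d[0])))
w=[unproj(c,p,.034) for p in cv2.boxPoints(q)];print([np.linalg.norm(w[i]-w[i-1]).round(4) for i in range(4)],[np.degrees(np.arctan2(*(w[i]-w[i-1])[1::-1])).round(1) for i in range(4)])
im2=cv2.imread('pics/w1.png')
print('ee',o['ee_pos'],'yaw',np.degrees(o['eef_rot'][2]),'to hub in tool mm',Rt.T@(H-o['ee_pos'])*1000)
Rm=Rt@np.zeros(3)
cv2.imwrite('pics/hub.png',cv2.resize(im[150:230,260:330],None,fx=7,fy=7,interpolation=cv2.INTER_CUBIC))
E
```

```text
red (284, 159, 16, 20) 291.5 168.55555725097656 9.568726539611816
hub ((291.78765869140625, 201.26712036132812), (31.459911346435547, 27.388629913330078), 87.87889862060547) (278, 186, 29, 32)
[ 0.54258547 -0.24655066  0.034     ] [ 0.5616531  -0.19660769  0.084     ] [ 0.56010874 -0.20151178  0.0635    ]
arm 0.05345910012285973 69.10373930155149
arm 0.04832769216980381 68.74048600107703
[np.float64(0.0439), np.float64(0.0366), np.float64(0.0438), np.float64(0.0376)] [np.float64(69.0), np.float64(-20.7), np.float64(-109.8), np.float64(159.4)]
ee [ 0.54337066 -0.21824595  0.26595325] yaw 67.17318892217108 to hub in tool mm [-26.37978399  10.08877701 231.96207856]
```

View pics/hub.png

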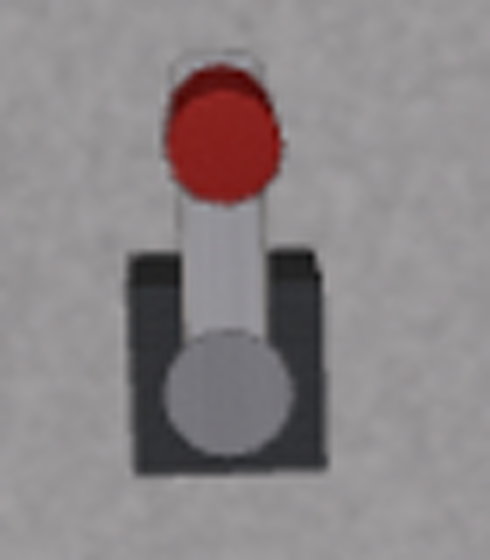

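The crop shows the hub's top face centred at crop (229,378), leaning about 2° anticlockwise. The handle's top circle is centred at crop (224,146).

```bash
python3 - <<'E'
from h import *
c=cam('wrist');o=ctrl.get_obs();Rt=R.from_euler('xyz',o['eef_rot']).as_matrix()
P=lambda x,y,z:unproj(c,(260+x/7-.43,150+y/7-.43),z)
H=P(229,378,.034);h=P(224,146,.084);print('hub',H,'handle',h)
def ang(a,b): d=b-a;return np.linalg.norm(d)*1000,np.degrees(np.arctan2(d[1],d[0]))
print(ang(H,h),ang(P(137,473,.034),P(131,285,.034)),ang(P(327,466,.034),P(320,280,.034)),ang(P(137,473,.034),P(327,466,.034)),ang(P(184,320,.042),P(180,210,.042)))
print(ang(P(229,392,.046),h))
print('yaw',np.degrees(o['eef_rot'][2]),'tool mm',Rt.T@(H-o['ee_pos'])*1000,o['ee_pos'])
for n in('top','scene'):
    k=ctrl.camera(n); print(n,proj(k,[[.5569,.030,.06],[*H[:2],.034]]))
E
```

```text
hub [ 0.54187929 -0.24979054  0.034     ] handle [ 0.55989666 -0.20088194  0.084     ]
(np.float64(72.22656244519007), np.float64(69.77678388298308)) (np.float64(37.56324135778792), np.float64(68.69304746695339)) (np.float64(37.15332048786255), np.float64(70.24975045296728)) (np.float64(37.234398593963334), np.float64(-20.619199828675246)) (np.float64(20.99041755402078), np.float64(69.28094003343398))
(np.float64(64.27659879089485), np.float64(69.46904072511788))
yaw 67.16499819916787 tool mm [-29.55441969  10.77891597 231.80352163] [ 0.54331829 -0.21831316  0.26579652]
top [[288.8851816  220.18891176]
 [384.86860154 225.2428235 ]]
scene [[280.09001769 206.89496209]
 [199.87741074 151.32390338]]
```

Emit:
{"method": "carry_out", "body": {"commands": [[0, [-15, 5.4, 20], [0, 0, -0.02]], [0, [-14.6, 5.4, 30], [0, 0, -0.022]], [0, [0, 0, 35], [0, 0, 0]], [0, [0, 0, 35], [0, 0, 0]], [0, [0, 0, 35], [0, 0, 0]], [0, [0, 0, 35], [0, 0, 0]], [0, [0, 0, 30], [0, 0, 0]], [0, [0, 0, 20], [0, 0, 0]], [0, [0, 0, 10], [0, 0, 0]], [0, [0, 0, 0], [0, 0, 0]]]}}

```text
time_s: 7.3
ee_pos: [0.542, -0.25, 0.0155]
eef_rot: [-3.141, -0.0, 1.214]
force: [-0.2, 0.3, 0.2]
grip_width: 0.094
grip_force: 0.0
```

Emit:
{"method": "carry_out", "body": {"commands": [[0, [0, 0, 5], [0, 0, 0]], [0, [0, 0, 5], [0, 0, 0]], [0, [0, 0, 0], [0, 0, 0]]]}}

```text
time_s: 7.68
ee_pos: [0.5418, -0.25, 0.0053]
eef_rot: [-3.141, -0.0, 1.214]
force: [-0.2, -0.3, 0.5]
grip_width: 0.094
grip_force: 0.0
```

Emit:
{"method": "carry_out", "body": {"commands": [[0.5, [0, 0, 0], [0, 0, 0]], [0.6, [0, 0, 0], [0, 0, 0]], [1, [0, 0, 0], [0, 0, 0]], [1, [0, 0, 0], [0, 0, 0]], [1, [0, 0, 0], [0, 0, 0]], [1, [0, 0, 0], [0, 0, 0]], [1, [0, 0, 0], [0, 0, 0]], [1, [0, 0, 0], [0, 0, 0]]], "squeeze": 20}}

```text
time_s: 8.68
ee_pos: [0.5419, -0.25, 0.0054]
eef_rot: [-3.142, -0.0, 1.214]
force: [-0.0, -0.3, 0.3]
grip_width: 0.0379
grip_force: 20.0
```

Emit:
{"method": "carry_out", "body": {"commands": [[1, [0, 0, -10], [0, 0, 0]], [1, [0, 0, -30], [0, 0, 0]], [1, [0, 0, -40], [0, 0, 0]], [1, [0, 0, -40], [0, 0, 0]]]}}

```text
time_s: 9.18
ee_pos: [0.5418, -0.2499, 0.1272]
eef_rot: [3.142, 0.0, 1.214]
force: [1.0, -0.4, -2.5]
grip_width: 0.0378
grip_force: 20.0
```

Emit:
{"method": "carry_out", "body": {"commands": [[1, [38.2, -12, 0], [0, 0, 0]], [1, [38.2, -12, 0], [0, 0, 0]], [1, [38.2, -12, 0], [0, 0, 0]], [1, [38.2, -12, 0], [0, 0, 0]], [1, [38.2, -12, 0], [0, 0, 0]], [1, [38.2, -12, 0], [0, 0, 0]], [1, [38.2, -12, 0], [0, 0, 0]], [1, [0, 0, 0], [0, 0, -0.02]], [1, [0, 0, 0], [0, 0, 0]], [1, [0, 0, 0], [0, 0, 0]]]}}

```text
time_s: 10.42
ee_pos: [0.5567, 0.029, 0.1256]
eef_rot: [3.141, 0.0, 1.232]
force: [-0.1, -0.0, -1.7]
grip_width: 0.0379
grip_force: 20.0
```

```bash
python3 - <<'E'
from h import *
o=ctrl.get_obs();Rt=R.from_euler('xyz',o['eef_rot']).as_matrix();print(o['time_s'],o['ee_pos'],o['eef_rot'],o['force'],o['moment'])
print(Rt.T@(np.array([.5569,.030,.105])-o['ee_pos'])*1000)
for n in('scene','wrist','top'):
  cam(n,n+'2.png')
  print(n,[(t,[(np.round(d['at'],4).tolist(),round(d['score'],2)) for d in ctrl.place_of(t,n)[:1]]) for t in('crank','handle','pointer','clip_mark','guides')])
a=cv2.imread('pics/scene2.png')[150:310,220:400];b=cv2.imread('pics/wrist2.png')[60:300,170:400]
cv2.imwrite('pics/comb.png',np.hstack([cv2.resize(a,(450,400)),cv2.resize(b,(350,400))]))
E
```

```text
10.425 [0.55670748 0.02897424 0.12560763] [3.14142742e+00 3.68962820e-05 1.23241100e+00] [-0.10906506 -0.01941323 -1.71032014] [-0.09815915  0.0870282  -0.01206042]
[ 1.03226083 -0.16231966 20.60756724]
scene [('crank', [([0.5174, -0.3535, -0.0005], 0.75)]), ('handle', [([0.5752, 0.0796, 0.1789], 0.82)]), ('pointer', [([0.6508, 0.2256, 0.0755], 0.55)]), ('clip_mark', [([0.6724, 0.2248, 0.1125], 0.71)]), ('guides', [([0.6045, 0.1854, 0.1562], 0.69)])]
wrist [('crank', [([0.5539, 0.0285, 0.1194], 0.89)]), ('handle', [([0.5742, 0.0782, 0.1849], 0.81)]), ('pointer', []), ('clip_mark', []), ('guides', [])]
top [('crank', [([0.5158, -0.3514, 0.0025], 0.63)]), ('handle', [([0.4483, -0.2846, 0.0456], 0.54)]), ('pointer', [([0.6505, 0.2311, 0.0843], 0.48)]), ('clip_mark', [([0.6673, 0.2252, 0.1119], 0.58)]), ('guides', [([0.6107, 0.1874, 0.1577], 0.82)])]
```

View pics/comb.png

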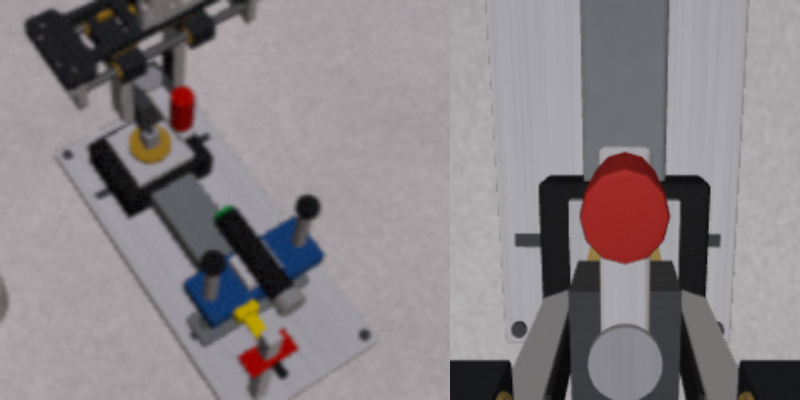

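The left half shows the crank in the gripper above the shaft, and the red clip just above the yellow pointer. The right half shows the hub square to the plate and directly over the shaft. Lowering it now.

Emit:
{"method": "carry_out", "body": {"commands": [[1, [1, 0, 10], [0, 0, -0.002]], [1, [0, 0, 15], [0, 0, 0]], [1, [0, 0, 10], [0, 0, 0]], [1, [0, 0, 3], [0, 0, 0]], [1, [0, 0, 2], [0, 0, 0]], [1, [0, 0, 1], [0, 0, 0]], [1, [0, 0, 1], [0, 0, 0]], [1, [0, 0, 0], [0, 0, 0]]]}}

```text
time_s: 12.32
ee_pos: [0.5574, 0.0308, 0.0847]
eef_rot: [3.14, -0.0, 1.236]
force: [-4.1, 1.1, 8.7]
grip_width: 0.0382
grip_force: 20.0
```

Emit:
{"method": "carry_out", "body": {"commands": [[1, [0, -0.8, -0.5], [0, 0, 0]], [1, [0, 0, 0], [0, 0, 0]], [1, [0, 0, 0], [0, 0, 0]]]}}

```text
time_s: 12.7
ee_pos: [0.557, 0.0309, 0.0849]
eef_rot: [3.139, -0.001, 1.236]
force: [0.6, -2.3, 6.7]
grip_width: 0.0378
grip_force: 20.0
```

```bash
python3 - <<'E'
from h import *
o=ctrl.get_obs();Rt=R.from_euler('xyz',o['eef_rot']).as_matrix();print(o['time_s'],o['ee_pos'],o['eef_rot']);print('F tool',Rt.T@o['force'],'M',Rt.T@o['moment'])
E
```

```text
12.7 [0.55702664 0.03091587 0.08489816] [ 3.13933509e+00 -5.16311089e-04  1.23575449e+00]
F tool [-1.93959355  1.37302025 -6.70719475] M [-0.21019462 -0.39149096 -0.02438019]
```

Emit:
{"method": "carry_out", "body": {"commands": [[1, [-0.7, 0.2, 0], [0, 0, 0]], [1, [0, 0, 0], [0, 0, 0]], [1, [0, 0, 1], [0, 0, 0]], [1, [0, 0, 0], [0, 0, 0]]]}}

```text
time_s: 13.2
ee_pos: [0.5561, 0.0302, 0.0828]
eef_rot: [-3.141, 0.0, 1.236]
force: [-0.7, -0.8, -2.7]
grip_width: 0.0379
grip_force: 20.0
```

```bash
cat > s.py <<'E'
from h import *
o=ctrl.get_obs();Rt=R.from_euler('xyz',o['eef_rot']).as_matrix();print(o['time_s'],o['ee_pos'],o['eef_rot']);print('F tool',Rt.T@o['force'],'M',Rt.T@o['moment'])
E
python3 s.py
```

```text
13.2 [0.55606199 0.03023302 0.08277546] [-3.14128341e+00  2.77378337e-04  1.23576306e+00]
F tool [-1.01161914 -0.36969396  2.65401341] M [-0.03089486 -0.26288659  0.04909382]
```

It has gone in: 2.5 mm down with no upward force. I'll lower it gently.

Emit:
{"method": "carry_out", "body": {"commands": [[1, [-0.3, 0, 2], [0, 0, 0]], [1, [0, 0, 2], [0, 0, 0]], [1, [0, 0, 2], [0, 0, 0]], [1, [0, 0, 2], [0, 0, 0]], [1, [0, 0, 0], [0, 0, 0]]]}}

```text
time_s: 13.82
ee_pos: [0.556, 0.0301, 0.0747]
eef_rot: [-3.141, 0.0, 1.236]
force: [0.9, 0.2, -2.2]
grip_width: 0.0376
grip_force: 20.0
```

```bash
python3 s.py
```

```text
13.825 [0.55601718 0.03009062 0.07474936] [-3.14126716e+00  7.90764235e-05  1.23583124e+00]
F tool [0.49189252 0.81652669 2.15324779] M [ 0.05029375 -0.09222455 -0.05126652]
```

Emit:
{"method": "carry_out", "body": {"commands": [[1, [0, 0.1, 2], [0, 0, 0]], [1, [0, 0, 2], [0, 0, 0]], [1, [0, 0, 2], [0, 0, 0]], [1, [0, 0, 1], [0, 0, 0]], [1, [0, 0, 1], [0, 0, 0]], [1, [0, 0, 0.5], [0, 0, 0]], [1, [0, 0, 0.5], [0, 0, 0]], [1, [0, 0, 0], [0, 0, 0]]]}}

```text
time_s: 14.82
ee_pos: [0.5562, 0.03, 0.0659]
eef_rot: [-3.142, 0.0, 1.236]
force: [-0.2, -0.4, -2.2]
grip_width: 0.0377
grip_force: 20.0
```

```bash
python3 s.py
```

```text
14.825 [0.55619437 0.03004096 0.0659304 ] [-3.14153287e+00  1.46067385e-05  1.23579528e+00]
F tool [-0.46568368 -0.04676866  2.16804495] M [ 0.04620518 -0.11191889  0.00973926]
```

Emit:
{"method": "carry_out", "body": {"commands": [[1, [0, 0, 0.5], [0, 0, 0]], [1, [0, 0, 0.3], [0, 0, 0]], [1, [0, 0, 0], [0, 0, 0]]]}}

```text
time_s: 15.2
ee_pos: [0.5563, 0.03, 0.0654]
eef_rot: [3.141, -0.0, 1.236]
force: [-2.3, -0.8, 2.5]
grip_width: 0.0378
grip_force: 20.0
```

```bash
python3 s.py
```

```text
15.2 [0.55625123 0.03002053 0.06542061] [ 3.14141894e+00 -5.18295299e-05  1.23576799e+00]
F tool [-1.56223228 -1.90790601 -2.53261689] M [ 0.44042999 -0.24503641 -0.06810462]
```

The crank is seated: contact force at the expected height. Releasing and rising.

Emit:
{"method": "carry_out", "body": {"commands": [[0.6, [0, 0, 0], [0, 0, 0]], [0.3, [0, 0, 0], [0, 0, 0]], [0, [0, 0, 0], [0, 0, 0]], [0, [0, 0, 0], [0, 0, 0]], [0, [0, 0, -20], [0, 0, 0]], [0, [0, 0, -30], [0, 0, 0]], [0, [0, 0, -30], [0, 0, 0]], [0, [0, 0, -30], [0, 0, 0]], [0, [0, 0, 0], [0, 0, 0]]]}}

```text
time_s: 16.32
ee_pos: [0.5571, 0.0301, 0.1772]
eef_rot: [3.138, -0.001, 1.236]
force: [-1.2, -0.7, -1.1]
grip_width: 0.0943
grip_force: 0.0
```

```bash
python3 s.py; python3 - <<'E'
from h import *
c=cam('wrist','w3.png');im=c['img'];hsv=cv2.cvtColor(im,cv2.COLOR_BGR2HSV)
print([(t,[(np.round(d['at'],4).tolist(),round(d['score'],2)) for d in ctrl.place_of(t,'wrist')[:1]]) for t in('crank','handle','pointer','clip_mark')])
s=cam('scene','s3.png')
print([(t,[(np.round(d['at'],4).tolist(),round(d['score'],2)) for d in ctrl.place_of(t,'scene')[:1]]) for t in('crank','handle')])
print(proj(c,[[.5563,.030,.102],[.5735,.0791,.144]]),proj(s,[[.5563,.030,.06],[.5735,.0791,.1235]]))
a=cv2.imread('pics/s3.png')[130:290,200:380]
cv2.imwrite('pics/comb3.png',np.hstack([cv2.resize(a,(450,400)),cv2.resize(im[0:320,140:420],(350,400))]))
E
```

```text
16.325 [0.55709942 0.03005124 0.17717369] [ 3.13788787e+00 -1.24587172e-03  1.23582498e+00]
F tool [-1.04257341 -0.91287111  1.10074991] M [ 0.07611707 -0.06111435  0.01403713]
[('crank', [([0.5496, 0.0286, 0.0579], 0.83)]), ('handle', [([0.5754, 0.0809, 0.1246], 0.91)]), ('pointer', []), ('clip_mark', [])]
[('crank', [([0.5521, 0.0284, 0.0564], 0.8)]), ('handle', [([0.5769, 0.0776, 0.1194], 0.78)])]
[[282.97051152 214.73006778]
 [282.94157553 157.86131318]] [[280.25112102 206.72046347]
 [293.05001165 209.03869318]]
```

View pics/comb3.png

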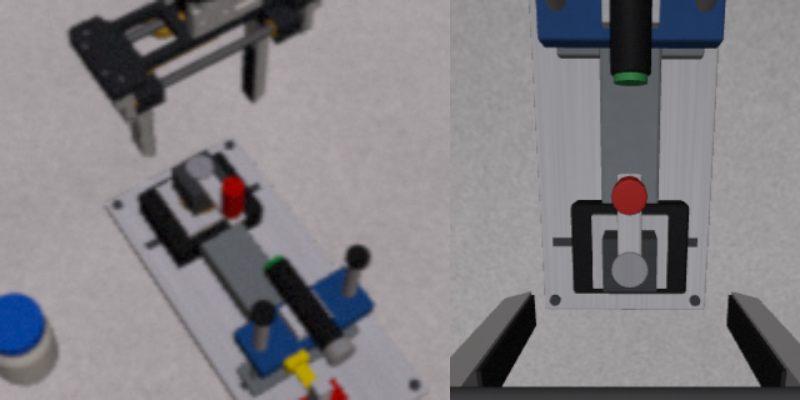

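The crank stands upright and seated. Its handle's top is at about (284,157) px in the wrist image, within 1 px of the prediction. Next I move over the handle and grip it lightly.

Emit:
{"method": "carry_out", "body": {"commands": [[0, [20, 0, 0], [0, 0, 0]], [0, [31.6, 0, 0], [0, 0, 0]], [0, [0, 0, 0], [0, 0, 0]], [0, [0, 0, 20], [0, 0, 0]], [0, [0, 0, 20], [0, 0, 0]], [0, [0, 0, 16], [0, 0, 0]], [0, [0, 0, 8], [0, 0, 0]], [0, [0, 0, 0], [0, 0, 0]], [0.5, [0, 0, 0], [0, 0, 0]]], "squeeze": 8}}

```text
time_s: 17.85
ee_pos: [0.5735, 0.0788, 0.1118]
eef_rot: [3.141, -0.0, 1.236]
force: [1.4, -0.2, -0.2]
grip_width: 0.087
grip_force: 0.0
```

Emit:
{"method": "carry_out", "body": {"commands": [[0.6, [0, 0, 0], [0, 0, 0]], [0.7, [0, 0, 0], [0, 0, 0]], [1, [0, 0, 0], [0, 0, 0]], [1, [0, 0, 0], [0, 0, 0]], [1, [0, 0, 0], [0, 0, 0]], [1, [0, 0, 0], [0, 0, 0]], [1, [0, 0, 0], [0, 0, 0]]]}}

```text
time_s: 18.73
ee_pos: [0.5732, 0.0788, 0.1112]
eef_rot: [3.142, -0.0, 1.236]
force: [-0.6, -1.0, 0.4]
grip_width: 0.0194
grip_force: 8.0
```

```bash
python3 s.py
```

```text
18.725 [0.57317942 0.07876653 0.11115399] [ 3.14159043e+00 -4.70641252e-06  1.23575409e+00]
F tool [-1.11410803 -0.25640373 -0.42698824] M [ 0.12910441 -0.05176361  0.00791948]
```

Gripped, and the sleeve measures 20 mm as expected. First quarter turn clockwise, in 15° steps on a 52 mm radius.

Emit:
{"method": "carry_out", "body": {"commands": [[1, [-1.8, 13.5, 0], [0, 0, 0]], [1, [-5.2, 12.5, 0], [0, 0, 0]], [1, [-8.3, 10.8, 0], [0, 0, 0]], [1, [-10.8, 8.3, 0], [0, 0, 0]], [1, [-12.5, 5.2, 0], [0, 0, 0]], [1, [-13.5, 1.8, 0], [0, 0, 0]], [1, [0, 0, 0], [0, 0, 0]]]}}

```text
time_s: 19.6
ee_pos: [0.605, 0.0113, 0.1112]
eef_rot: [3.141, 0.0, 1.235]
force: [-0.7, 0.8, -0.9]
grip_width: 0.0196
grip_force: 8.0
```

```bash
cat >> s.py <<'E'
C=np.array([.5562,.0300,0]);r=Rt.T@(o['ee_pos']-C)*1000;print('r',r[:2],np.hypot(r[0],r[1]),'deg',np.degrees(np.arctan2(r[1],r[0])),'grip',o['grip_width'],o['grip_force'])
E
python3 s.py
```

```text
19.6 [0.6050364  0.01130362 0.11117268] [3.14134694e+00 2.88855211e-04 1.23462071e+00]
F tool [ 0.57505923 -0.89117884  0.93144153] M [ 0.27913445 -0.06066995  0.07666152]
r [-1.57181337 52.2975507 ] 52.32116595174285 deg 91.7215179042099 grip 0.019605997080143572 7.997039705514908
```

Forces stay below 1 N. Continuing.

Emit:
{"method": "carry_out", "body": {"commands": [[1, [-13.5, -1.8, 0], [0, 0, 0]], [1, [-12.5, -5.2, 0], [0, 0, 0]], [1, [-10.8, -8.3, 0], [0, 0, 0]], [1, [-8.3, -10.8, 0], [0, 0, 0]], [1, [-5.2, -12.5, 0], [0, 0, 0]], [1, [-1.8, -13.5, 0], [0, 0, 0]], [1, [0, 0, 0], [0, 0, 0]]]}}

```text
time_s: 20.48
ee_pos: [0.538, -0.0198, 0.1113]
eef_rot: [-3.141, 0.0, 1.236]
force: [0.2, 0.3, -1.7]
grip_width: 0.0199
grip_force: 8.0
```

```bash
python3 s.py
```

```text
20.475 [ 0.53797484 -0.01982645  0.11132822] [-3.14122402e+00  2.82803332e-04  1.23577736e+00]
F tool [0.30449466 0.08621746 1.68909086] M [ 0.11858489 -0.01438607  0.02679714]
r [-53.07997787  -0.87065468] 53.087117934182295 deg -179.06027908820766 grip 0.01987860572279336 7.999495267868042
```

Emit:
{"method": "carry_out", "body": {"commands": [[1, [1.8, -13.5, 0], [0, 0, 0]], [1, [5.2, -12.5, 0], [0, 0, 0]], [1, [8.3, -10.8, 0], [0, 0, 0]], [1, [10.8, -8.3, 0], [0, 0, 0]], [1, [12.5, -5.2, 0], [0, 0, 0]], [1, [13.5, -1.8, 0], [0, 0, 0]]]}}

```text
time_s: 21.22
ee_pos: [0.5069, 0.0477, 0.1112]
eef_rot: [3.142, 0.0, 1.236]
force: [4.8, -5.5, -2.8]
grip_width: 0.0198
grip_force: 8.0
```

Emit:
{"method": "carry_out", "body": {"commands": [[1, [13.5, 1.8, 0], [0, 0, 0]], [1, [12.5, 5.2, 0], [0, 0, 0]], [1, [10.8, 8.3, 0], [0, 0, 0]], [1, [8.3, 10.8, 0], [0, 0, 0]], [1, [5.2, 12.5, 0], [0, 0, 0]], [1, [1.8, 13.5, 0], [0, 0, 0]], [1, [0, 0, 0], [0, 0, 0]]]}}

```text
time_s: 22.1
ee_pos: [0.574, 0.0791, 0.1108]
eef_rot: [-3.142, -0.001, 1.235]
force: [0.3, -1.4, 0.9]
grip_width: 0.0201
grip_force: 8.0
```

```bash
python3 s.py;  python3 - <<'E'
from h import *
for n in('scene','top'):
  c=cam(n,n+'4.png')
  print(n,[(t,[(np.round(d['at'],4).tolist(),round(d['score'],2)) for d in ctrl.place_of(t,n)[:1]]) for t in('crank','handle','pointer','clip_mark')])
E
```

```text
22.1 [0.57396674 0.07912286 0.11082612] [-3.14151787e+00 -5.84697307e-04  1.23544795e+00]
F tool [-1.18788051  0.78052681 -0.90677251] M [-0.11994954 -0.20337962 -0.01581367]
r [52.29830019  0.60252869] 52.30177093818832 deg 0.6600754393601375 grip 0.02010387284429011 8.000380843877792
scene [('crank', [([0.5535, 0.0301, 0.0592], 0.75)]), ('handle', [([0.5753, 0.0789, 0.118], 0.77)]), ('pointer', [([0.6528, 0.2245, 0.0915], 0.59)]), ('clip_mark', [([0.6728, 0.2271, 0.1129], 0.65)])]
top [('crank', [([0.5173, -0.3502, 0.001], 0.6)]), ('handle', [([0.5567, -0.3524, 0.0452], 0.68)]), ('pointer', [([0.5524, 0.0285, 0.0627], 0.73)]), ('clip_mark', [([0.6703, 0.2253, 0.1128], 0.48)])]
```

One turn is done, and the scene camera's pointer reading has gone from about 75 mm to 91 mm. Second turn.

Emit:
{"method": "carry_out", "body": {"commands": [[1, [-1.8, 13.5, 0], [0, 0, 0]], [1, [-5.2, 12.5, 0], [0, 0, 0]], [1, [-8.3, 10.8, 0], [0, 0, 0]], [1, [-10.8, 8.3, 0], [0, 0, 0]], [1, [-12.5, 5.2, 0], [0, 0, 0]], [1, [-13.5, 1.8, 0], [0, 0, 0]], [1, [0, 0, 0], [0, 0, 0]]]}}

```text
time_s: 23.48
ee_pos: [0.605, 0.0112, 0.1112]
eef_rot: [3.141, 0.0, 1.235]
force: [-0.7, -0.2, 0.1]
grip_width: 0.0201
grip_force: 8.0
```

Emit:
{"method": "carry_out", "body": {"commands": [[1, [-13.5, -1.8, 0], [0, 0, 0]], [1, [-12.5, -5.2, 0], [0, 0, 0]], [1, [-10.8, -8.3, 0], [0, 0, 0]], [1, [-8.3, -10.8, 0], [0, 0, 0]], [1, [-5.2, -12.5, 0], [0, 0, 0]], [1, [-1.8, -13.5, 0], [0, 0, 0]], [1, [0, 0, 0], [0, 0, 0]]]}}

```text
time_s: 24.35
ee_pos: [0.5379, -0.0198, 0.1112]
eef_rot: [-3.141, 0.0, 1.236]
force: [-1.1, -1.1, 0.3]
grip_width: 0.0196
grip_force: 8.0
```

Emit:
{"method": "carry_out", "body": {"commands": [[1, [1.8, -13.5, 0], [0, 0, 0]], [1, [5.2, -12.5, 0], [0, 0, 0]], [1, [8.3, -10.8, 0], [0, 0, 0]], [1, [10.8, -8.3, 0], [0, 0, 0]], [1, [12.5, -5.2, 0], [0, 0, 0]], [1, [13.5, -1.8, 0], [0, 0, 0]], [1, [0, 0, 0], [0, 0, 0]]]}}

```text
time_s: 25.22
ee_pos: [0.5071, 0.0478, 0.1111]
eef_rot: [-3.141, -0.0, 1.237]
force: [0.3, 0.5, 3.3]
grip_width: 0.0199
grip_force: 8.0
```

Emit:
{"method": "carry_out", "body": {"commands": [[1, [13.5, 1.8, 0], [0, 0, 0]], [1, [12.5, 5.2, 0], [0, 0, 0]], [1, [10.8, 8.3, 0], [0, 0, 0]], [1, [8.3, 10.8, 0], [0, 0, 0]], [1, [5.2, 12.5, 0], [0, 0, 0]], [1, [1.8, 13.5, 0], [0, 0, 0]], [1, [0, 0, 0], [0, 0, 0]]]}}

```text
time_s: 26.1
ee_pos: [0.5738, 0.079, 0.1109]
eef_rot: [-3.142, -0.001, 1.236]
force: [0.4, 0.3, 2.9]
grip_width: 0.0197
grip_force: 8.0
```

```bash
python3 s.py;  python3 - <<'E'
from h import *
for n in('scene','top','wrist'):
  c=cam(n,n+'5.png')
  print(n,[(t,[(np.round(d['at'],4).tolist(),round(d['score'],2)) for d in ctrl.place_of(t,n)[:1]]) for t in('crank','handle','pointer','clip_mark')])
E
```

```text
26.1 [0.57382914 0.07902713 0.11087154] [-3.14155873e+00 -6.17820881e-04  1.23555624e+00]
F tool [ 0.4063455   0.25370718 -2.94274071] M [-0.09104892  0.03554297 -0.03712749]
r [52.16626203  0.51426466] 52.16879682532779 deg 0.564814098866397 grip 0.019737416146651563 8.000691533088684
scene [('crank', [([0.4088, -0.2805, 0.0024], 0.69)]), ('handle', [([0.4477, -0.2862, 0.0456], 0.66)]), ('pointer', [([0.6504, 0.2275, 0.0995], 0.66)]), ('clip_mark', [([0.6737, 0.2254, 0.1132], 0.57)])]
top [('crank', [([0.4094, -0.2875, -0.0021], 0.67)]), ('handle', [([0.5549, -0.3536, 0.0443], 0.59)]), ('pointer', [([0.6516, 0.23, 0.1072], 0.39)]), ('clip_mark', [([0.6684, 0.2291, 0.1112], 0.63)])]
wrist [('crank', [([0.5523, 0.0292, 0.0631], 0.95)]), ('handle', [([0.5751, 0.0771, 0.1214], 0.9)]), ('pointer', [([0.5728, 0.0801, 0.1231], 0.39)]), ('clip_mark', [])]
```

Two turns are done with low forces. The clip height still isn't certain to a millimetre (readings run from 108 to 117), so I'll release and take a two-view wrist parallax of pointer and clip.

Emit:
{"method": "carry_out", "body": {"commands": [[0.6, [0, 0, 0], [0, 0, 0]], [0.3, [0, 0, 0], [0, 0, 0]], [0.3, [0, 0, 0], [0, 0, 0]], [0.3, [0, 0, -30], [0, 0, 0]], [0.3, [0, 0, -50], [0, 0, 0]], [0.3, [0, 0, -50], [0, 0, 0]], [0.3, [48, -23, 0], [0, 0, 0]], [0.3, [49, -24, 0], [0, 0, 0]], [0.3, [0, 0, 0], [0, 0, 0]], [0.3, [0, 0, 0], [0, 0, 0]]]}}

```text
time_s: 28.1
ee_pos: [0.5607, 0.1855, 0.241]
eef_rot: [-3.141, 0.0, 1.236]
force: [-0.2, -0.4, -0.4]
grip_width: 0.0661
grip_force: 0.0
```

```bash
cat > v.py <<'E'
import sys,pickle
from h import *
k=sys.argv[1];c=cam('wrist','v%s.png'%k);pickle.dump({x:c[x] for x in c},open('v%s.pkl'%k,'wb'))
print([(t,[(np.round(d['at'],4).tolist(),round(d['score'],2),proj(c,d['at']).round(1).tolist()) for d in ctrl.place_of(t,'wrist')[:1]]) for t in('pointer','clip_mark')])
E
python3 s.py; python3 v.py A
```

```text
28.1 [0.56067634 0.18551134 0.24102037] [-3.14147243e+00  3.43096941e-04  1.23609775e+00]
F tool [-0.40983761 -0.04680856  0.41834058] M [ 0.09224468 -0.10549071 -0.01996827]
r [148.26962207 -46.88409805] 155.50562522938665 deg -17.547391215798125 grip 0.06612407630792748 0.0
[('pointer', [([0.6555, 0.2271, 0.1072], 0.56, [[362.3, 128.1]])]), ('clip_mark', [([0.6705, 0.2264, 0.1167], 0.78, [[380.3, 123.5]])])]
```

Emit:
{"method": "carry_out", "body": {"commands": [[0.3, [0, 45, 0], [0, 0, 0]], [0.3, [0, 45, 0], [0, 0, 0]], [0.3, [0, 45, 0], [0, 0, 0]], [0.3, [0, 45, 0], [0, 0, 0]], [0.3, [0, 0, 0], [0, 0, 0]], [0.3, [0, 0, 0], [0, 0, 0]]]}}

```text
time_s: 29.0
ee_pos: [0.7304, 0.1261, 0.2409]
eef_rot: [-3.141, 0.0, 1.235]
force: [0.1, 1.1, 0.3]
grip_width: 0.0658
grip_force: 0.0
```

```bash
python3 s.py; python3 v.py B; python3 - <<'E'
from h import *
import pickle
t=[]
for k in'AB':
    c=pickle.load(open('v%s.pkl'%k,'rb'));u,v=proj(c,[.668,.226,.11])[0].round().astype(int);x,y=max(u-33,0),max(v-45,0);print(k,x,y)
    t.append(cv2.resize(c['img'][y:y+90,x:x+66],(396,540),interpolation=cv2.INTER_CUBIC))
cv2.imwrite('pics/vAB.png',np.hstack(t))
E
```

```text
29.0 [0.73039607 0.1261057  0.24092363] [-3.14109701e+00  1.53038473e-04  1.23498282e+00]
F tool [ 1.06390361 -0.24225816 -0.34908127] M [ 0.10670099 -0.09391859  0.0035526 ]
r [148.10471449 132.67606458] 198.8415061469657 deg 41.85481171194048 grip 0.0658419680454156 0.0
[('pointer', [([0.6541, 0.2276, 0.1051], 0.7, [[176.6, 127.8]])]), ('clip_mark', [([0.6731, 0.2297, 0.1159], 0.89, [[190.4, 118.8]])])]
A 343 80
B 156 80
```

View pics/vAB.png

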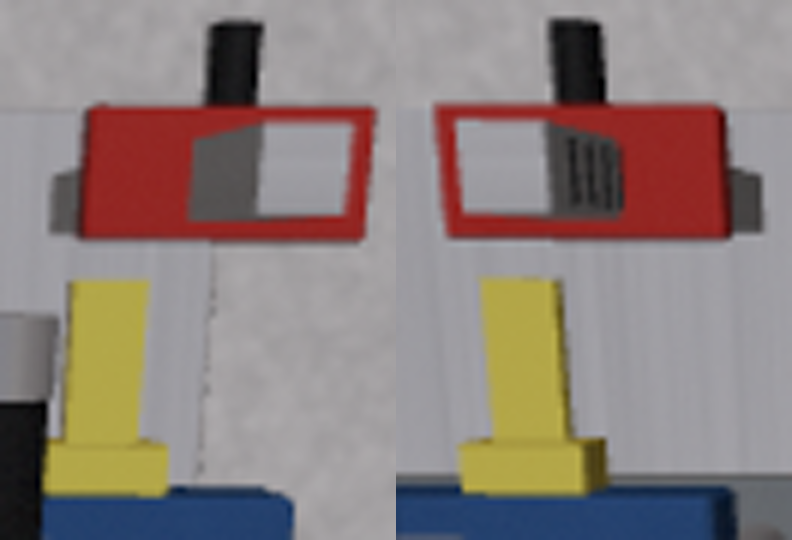

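View A is on the left and view B on the right. The red clip's top corners and the yellow pointer's tip corners are sharp in both: clip front corners at crop (85,238) and (364,240) in A and (52,238) and (327,238) in B. I'll triangulate them.

```bash
python3 - <<'E'
from h import *
import pickle
cs={k:pickle.load(open('v%s.pkl'%k,'rb')) for k in'AB'}
off={'A':(343,80),'B':(156,80)}
Ps={}
for k,c in cs.items():
    Ps[k]=c['camera_matrix']@np.hstack([cv2.Rodrigues(c['rvec'])[0],np.array(c['tvec']).reshape(3,1)])
pts={'cFL':((85,238),(52,238)),'cFR':((364,240),(327,238)),'cBL':((92,106),(39,106)),'cBR':((376,107),(322,106)),'wFL':((257,217),(65,214)) ,'pL':((74,282),(84,279)),'pR':((150,281),(162,280))}
for n,(a,b) in pts.items():
    ua,ub=[np.array([off[k][0]+q[0]/6-.42,off[k][1]+q[1]/6-.42]).reshape(2,1) for k,q in(('A',a),('B',b))]
    X=cv2.triangulatePoints(Ps['A'],Ps['B'],ua,ub);X=(X[:3]/X[3]).ravel();print(n,X.round(4),(proj(cs['A'],X)-ua.T).round(2))
print({k:(-cv2.Rodrigues(c['rvec'])[0].T@np.array(c['tvec']).reshape(3)).round(4) for k,c in cs.items()})
E
```

```text
cFL [0.6504 0.2373 0.1176] [[-0.    0.14]]
cFR [0.691  0.223  0.1187] [[ 0. -0.]]
cBL [0.6567 0.2557 0.1176] [[-0.    0.14]]
cBR [0.6976 0.2414 0.1179] [[-0.    0.09]]
wFL [0.6657 0.2344 0.1535] [[ 0.   -0.08]]
pL [0.649  0.2309 0.1076] [[ 0.   -0.12]]
pR [0.6608 0.2268 0.107 ] [[-0.    0.05]]
{'A': array([0.5851, 0.2543, 0.4212]), 'B': array([0.7549, 0.1948, 0.4211])}
```

The clip's mid-plane is at 114.9 mm and the pointer is at 105.3 mm (105 expected). That leaves 9.6 mm, which is 0.80 turn or about 288°. Returning to the handle.

Emit:
{"method": "carry_out", "body": {"commands": [[0.3, [-24, -33, 0], [0, 0, 0]], [0.3, [-24, -33, 0], [0, 0, 0]], [0.3, [-24, -33, 0], [0, 0, 0]], [0.3, [-24, -33.2, 0], [0, 0, 0]], [0.3, [0, 0, 40], [0, 0, 0]], [0.3, [0, 0, 40], [0, 0, 0]], [0.3, [0, 0, 25], [0, 0, 0]], [0.3, [0, 0, 15], [0, 0, 0]], [0.3, [0, 0, 9], [0, 0, 0]], [0.3, [0, 0, 0], [0, 0, 0]]]}}

```text
time_s: 30.4
ee_pos: [0.5743, 0.0795, 0.1124]
eef_rot: [3.141, -0.0, 1.236]
force: [0.5, -0.9, 0.3]
grip_width: 0.0657
grip_force: 0.0
```

Emit:
{"method": "carry_out", "body": {"commands": [[0.6, [0, 0, 0], [0, 0, 0]], [0.7, [0, 0, 0], [0, 0, 0]], [1, [0, 0, 0], [0, 0, 0]], [1, [0, 0, 0], [0, 0, 0]], [1, [0, 0, 0], [0, 0, 0]]], "squeeze": 8}}

```text
time_s: 31.02
ee_pos: [0.5742, 0.0795, 0.1122]
eef_rot: [-3.141, -0.0, 1.236]
force: [-1.7, 1.1, 1.7]
grip_width: 0.0199
grip_force: 8.0
```

```bash
python3 s.py
```

```text
31.025 [0.57422598 0.07947741 0.1121875 ] [-3.14149005e+00 -1.48830513e-05  1.23583651e+00]
F tool [ 0.49987858 -1.96883919 -1.72791066] M [ 0.47734161 -0.09786243  0.01976525]
r [52.65500143  0.74788076] 52.66031238927808 deg 0.8137409273865553 grip 0.01992708414541029 8.038962185382843
```

Emit:
{"method": "carry_out", "body": {"commands": [[1, [-1.8, 13.5, 0], [0, 0, 0]], [1, [-5.2, 12.5, 0], [0, 0, 0]], [1, [-8.3, 10.8, 0], [0, 0, 0]], [1, [-10.8, 8.3, 0], [0, 0, 0]], [1, [-12.5, 5.2, 0], [0, 0, 0]], [1, [-13.5, 1.8, 0], [0, 0, 0]], [1, [0, 0, 0], [0, 0, 0]]]}}

```text
time_s: 31.9
ee_pos: [0.6062, 0.0121, 0.1119]
eef_rot: [-3.14, -0.0, 1.235]
force: [-4.4, 3.4, 0.5]
grip_width: 0.0202
grip_force: 8.0
```

Emit:
{"method": "carry_out", "body": {"commands": [[1, [-13.5, -1.8, 0], [0, 0, 0]], [1, [-12.5, -5.2, 0], [0, 0, 0]], [1, [-10.8, -8.3, 0], [0, 0, 0]], [1, [-8.3, -10.8, 0], [0, 0, 0]], [1, [-5.2, -12.5, 0], [0, 0, 0]], [1, [-1.8, -13.5, 0], [0, 0, 0]], [1, [0, 0, 0], [0, 0, 0]]]}}

```text
time_s: 32.78
ee_pos: [0.5398, -0.0197, 0.1123]
eef_rot: [3.141, 0.001, 1.235]
force: [-0.1, -0.4, -1.5]
grip_width: 0.0195
grip_force: 8.0
```

Emit:
{"method": "carry_out", "body": {"commands": [[1, [1.8, -13.5, 0], [0, 0, 0]], [1, [5.2, -12.5, 0], [0, 0, 0]], [1, [8.3, -10.8, 0], [0, 0, 0]], [1, [10.8, -8.3, 0], [0, 0, 0]], [1, [12.5, -5.2, 0], [0, 0, 0]], [1, [13.5, -1.8, 0], [0, 0, 0]], [1, [13.5, 1.8, 0], [0, 0, 0]], [1, [2.6, 0.7, 0], [0, 0, 0]], [1, [0, 0, 0], [0, 0, 0]]]}}

```text
time_s: 33.9
ee_pos: [0.5153, 0.0619, 0.1122]
eef_rot: [-3.141, -0.0, 1.236]
force: [-5.8, 1.8, 4.1]
grip_width: 0.0195
grip_force: 8.0
```

```bash
python3 s.py
```

```text
33.9 [0.5152682  0.0619489  0.11215594] [-3.14063359e+00 -1.32723124e-04  1.23603632e+00]
F tool [-0.16314832 -6.10303303 -4.08679732] M [ 1.06368856e+00  6.92149624e-04 -5.21458672e-03]
r [ 16.74244301 -49.26375455] 52.03101872813886 deg -71.22950826049419 grip 0.019519115908027834 8.002368584275246
```

The crank is at about 288°. A 6 N radial strain has built up, so I'll relax it, let go, rise and re-measure with the same two views.

Emit:
{"method": "carry_out", "body": {"commands": [[1, [0, -1, 0], [0, 0, 0]], [0.6, [0, 0, 0], [0, 0, 0]], [0.3, [0, 0, 0], [0, 0, 0]], [0.3, [0, 0, 0], [0, 0, 0]], [0.3, [0, 0, -30], [0, 0, 0]], [0.3, [0, 0, -50], [0, 0, 0]], [0.3, [0, 0, -50], [0, 0, 0]], [0.3, [44, 1, 0], [0, 0, 0]], [0.3, [44, 1, 0], [0, 0, 0]], [0.3, [44, 1, 0], [0, 0, 0]]]}}

```text
time_s: 35.15
ee_pos: [0.5613, 0.187, 0.2423]
eef_rot: [3.141, -0.0, 1.236]
force: [-0.1, -0.7, 0.0]
grip_width: 0.066
grip_force: 0.0
```

Emit:
{"method": "carry_out", "body": {"commands": [[0.3, [0, 0, 0], [0, 0, 0]], [0.3, [0, 0, 0], [0, 0, 0]]]}}

```text
time_s: 35.4
ee_pos: [0.5607, 0.1854, 0.2419]
eef_rot: [-3.141, 0.0, 1.236]
force: [0.2, -1.4, 0.3]
grip_width: 0.0658
grip_force: 0.0
```

```bash
python3 v.py C; cat > sc.py <<'E'
from h import *
c=cam('scene');print([(t,[(np.round(d['at'],4).tolist(),round(d['score'],2)) for d in ctrl.place_of(t,'scene')[:1]]) for t in('crank','handle')])
cv2.imwrite('pics/scE.png',c['img'])
E
python3 sc.py
```

```text
[('pointer', [([0.6557, 0.2277, 0.1145], 0.94, [[363.9, 127.3]])]), ('clip_mark', [([0.6694, 0.2247, 0.113], 0.82, [[378.2, 125.5]])])]
[('crank', [([0.5536, 0.0271, 0.059], 0.83)]), ('handle', [([0.4479, -0.2883, 0.0435], 0.8)])]
```

Emit:
{"method": "carry_out", "body": {"commands": [[0.3, [0, 45, 0], [0, 0, 0]], [0.3, [0, 45, 0], [0, 0, 0]], [0.3, [0, 45, 0], [0, 0, 0]], [0.3, [0, 45, 0], [0, 0, 0]], [0.3, [0, 0, 0], [0, 0, 0]], [0.3, [0, 0, 0], [0, 0, 0]]]}}

```text
time_s: 36.45
ee_pos: [0.7305, 0.1266, 0.242]
eef_rot: [-3.141, 0.0, 1.236]
force: [-0.1, 0.2, -0.5]
grip_width: 0.0658
grip_force: 0.0
```

```bash
python3 s.py; python3 v.py D; python3 - <<'E'
from h import *
import pickle
t=[]
for k in'CD':
    c=pickle.load(open('v%s.pkl'%k,'rb'));u,v=proj(c,[.668,.226,.11])[0].round().astype(int);x,y=max(u-33,0),max(v-45,0);print(k,x,y)
    t.append(cv2.resize(c['img'][y:y+90,x:x+66],(264,360),interpolation=cv2.INTER_CUBIC))
s=cv2.imread('pics/scE.png')[150:294,230:338]
t.append(cv2.resize(s,(270,360),interpolation=cv2.INTER_CUBIC))
cv2.imwrite('pics/vCD.png',np.hstack(t))
E
```

```text
36.45 [0.73047286 0.12660205 0.24198081] [-3.14115429e+00  1.14066435e-04  1.23568402e+00]
F tool [ 0.13406046 -0.12732707  0.52560101] M [ 0.04605651 -0.1062411   0.0450169 ]
r [148.51482742 132.70252896] 199.16479396694643 deg 41.78175982063246 grip 0.06581237979786396 0.0
[('pointer', [([0.6589, 0.2281, 0.1122], 0.92, [[179.1, 126.1]])]), ('clip_mark', [([0.6678, 0.2255, 0.1138], 0.71, [[188.2, 125.6]])])]
C 343 80
D 156 80
```

View pics/vCD.png

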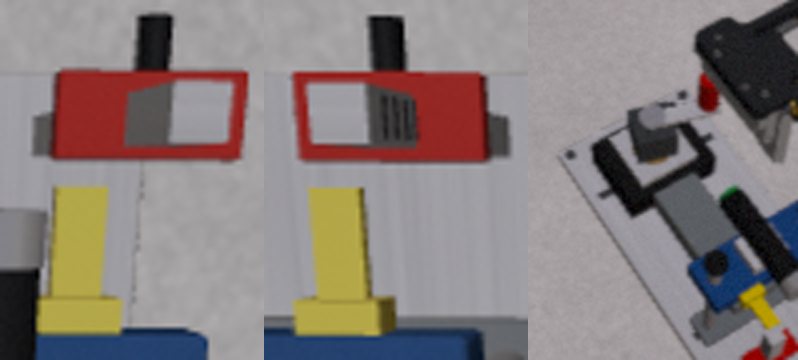

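Pointer and clip now look level, and the crank stands on the shaft in the scene crop. I'll check this numerically with subpixel edges from both pairs of views.

```bash
python3 - <<'E'
from h import *
import pickle
from scipy.optimize import brentq
ex=np.array([np.cos(np.radians(-19.2)),np.sin(np.radians(-19.2)),0])
def edge(im,rows,kind,side,rng):
    b,g,r=[im[...,i].astype(float) for i in range(3)]
    f=(np.minimum(r,g)-b) if kind=='y' else (r-np.maximum(g,b))
    out=[]
    for v in rows:
        p=f[v,rng[0]:rng[1]];h=p.max()*.5;i=np.where(p>h)[0]
        if side=='R': k=i[-1];out.append((rng[0]+k+(p[k]-h)/(p[k]-p[k+1]),v))
        else: k=i[0];out.append((rng[0]+k-(p[k]-h)/(p[k]-p[k-1]),v))
    return out
for l,rr in('AB','CD'):
    cl,cr=[pickle.load(open('v%s.pkl'%k,'rb')) for k in(l,rr)]
    res={}
    for nm,kind,w,rows in(('pointer','y',.012,range(130,142)),('clip','r',.044,range(101,118))):
        er=edge(cl['img'],rows,kind,'R',(343,409));el=edge(cr['img'],rows,kind,'L',(156,222))
        def gap(z):
            # x along lift at common y: fit line of each edge
            P=np.array([unproj(cl,p,z) for p in er]);Q=np.array([unproj(cr,p,z) for p in el])
            return (np.median(P@ex)-np.median(Q@ex))-w
        res[nm]=brentq(gap,.06,.16)-(.002 if kind=='y' else .003)
    print(l+rr,res,'diff mm',(res['clip']-res['pointer'])*1000)
E
```

```text
AB {'pointer': 0.10549298074951857, 'clip': 0.11386726406875539} diff mm 8.374283319236813
CD {'pointer': 0.11503377624212363, 'clip': 0.11385063029547327} diff mm -1.1831459466503658
```

```bash
cat > e.py <<'E'
from h import *
import pickle
from scipy.optimize import brentq
ex=np.array([np.cos(np.radians(-19.2)),np.sin(np.radians(-19.2)),0])
def edges(im,rows,kind,side,rng,th):
    b,g,r=[im[...,i].astype(float) for i in range(3)]
    f=(np.minimum(r,g)-b) if kind=='y' else (r-np.maximum(g,b)); ch=b if kind=='y' else g
    out=[]
    for v in rows:
        p=f[v,rng[0]:rng[1]];i=np.where(p>p.max()*.5)[0];k=(i[-1] if side=='R' else i[0])+rng[0];s=1 if side=='R' else -1
        pr=ch[v,[k+s*j for j in range(-3,6)]]           # inside -> outside
        lo=np.min(pr[:3]);hi=np.median(pr[6:]);h=lo+th*(hi-lo)
        j=np.where((pr[:-1]<=h)&(pr[1:]>h))[0][-1];out.append((k+s*(j-3+(h-pr[j])/(pr[j+1]-pr[j])),v))
    return out
for th in(.4,.5,.6):
  for l,rr in('AB','CD'):
    cl,cr=[pickle.load(open('v%s.pkl'%k,'rb')) for k in(l,rr)];res={}
    for nm,kind,w,rows in(('pointer','y',.012,range(129,142)),('clipF','r',.044,range(109,118)),('clipB','r',.044,range(99,108))):
        er=edges(cl['img'],rows,kind,'R',(343,409),th);el=edges(cr['img'],rows,kind,'L',(156,222),th)
        gap=lambda z:np.median([unproj(cl,p,z)@ex for p in er])-np.median([unproj(cr,p,z)@ex for p in el])-w
        res[nm]=round((brentq(gap,.06,.16)-(.002 if kind=='y' else .003))*1000,2)
    print(th,l+rr,res)
E
python3 e.py
```

```text
0.4 AB {'pointer': 105.11, 'clipF': 113.67, 'clipB': 113.78}
0.4 CD {'pointer': 114.69, 'clipF': 113.72, 'clipB': 113.78}
0.5 AB {'pointer': 105.56, 'clipF': 114.09, 'clipB': 114.18}
0.5 CD {'pointer': 115.16, 'clipF': 114.16, 'clipB': 114.22}
0.6 AB {'pointer': 106.01, 'clipF': 114.48, 'clipB': 114.56}
0.6 CD {'pointer': 115.62, 'clipF': 114.58, 'clipB': 114.63}
```

The subpixel measurement is consistent over thresholds and both view pairs. The pointer is now about 1.0 mm above the clip's mid-plane; my hand-picked corners were slightly off. I'll turn back about 38° at the handle, which includes the socket's rotational play, and measure again.

Emit:
{"method": "carry_out", "body": {"commands": [[0.3, [-33, -45.6, 0], [0, 0, 0]], [0.3, [-33, -45.6, 0], [0, 0, 0]], [0.3, [-33, -45.6, 0], [0, 0, 0]], [0.3, [-32.9, -45.6, 0], [0, 0, 0]], [0.3, [0, 0, 30], [0, 0, 0]], [0.3, [0, 0, 40], [0, 0, 0]], [0.3, [0, 0, 30], [0, 0, 0]], [0.3, [0, 0, 20], [0, 0, 0]], [0.3, [0, 0, 10], [0, 0, 0]], [0.3, [0, 0, 0], [0, 0, 0]]]}}

```text
time_s: 37.85
ee_pos: [0.5216, 0.0639, 0.1129]
eef_rot: [3.141, -0.0, 1.236]
force: [0.5, 0.9, 1.1]
grip_width: 0.066
grip_force: 0.0
```

Emit:
{"method": "carry_out", "body": {"commands": [[0.6, [0, 0, 0], [0, 0, 0]], [0.7, [0, 0, 0], [0, 0, 0]], [1, [0, 0, 0], [0, 0, 0]], [1, [0, 0, 0], [0, 0, 0]], [1, [0, 0, 0], [0, 0, 0]]]}}

```text
time_s: 38.48
ee_pos: [0.5203, 0.0645, 0.1128]
eef_rot: [-3.137, 0.0, 1.236]
force: [-14.6, 5.2, 12.0]
grip_width: 0.0268
grip_force: 8.0
```

```bash
python3 s.py
```

```text
38.475 [0.52032206 0.06446961 0.11275129] [-3.13747426e+00  2.43088397e-04  1.23582760e+00]
F tool [  0.13212791 -15.54621787 -11.89273621] M [ 3.16624262 -0.092642    0.12778953]
r [ 20.73189903 -45.67937751] 50.163903026680316 deg -65.58875132413714 grip 0.026772425914622238 8.029113113880157
```

The tool is 4 mm off (the fast rows fell short), and the gripper is straining the handle. Opening at once.

Emit:
{"method": "carry_out", "body": {"commands": [[0.3, [0, 0, 0], [0, 0, 0]], [0.3, [0, 0, 0], [0, 0, 0]], [0.3, [0, 0, 0], [0, 0, 0]]]}}

```text
time_s: 38.85
ee_pos: [0.5219, 0.0637, 0.1125]
eef_rot: [3.141, -0.0, 1.236]
force: [0.6, -0.7, 0.1]
grip_width: 0.0536
grip_force: 0.0
```

```bash
python3 s.py; python3 - <<'E'
from h import *
c=cam('wrist');s=cam('scene')
o=ctrl.get_obs();Rt=R.from_euler('xyz',o['eef_rot']).as_matrix()
for n in('wrist','scene'):
  print(n,[(t,[(np.round(d['at'],4).tolist(),round(d['score'],2),(Rt.T@(d['at']-o['ee_pos'])*1000).round(1).tolist()) for d in ctrl.place_of(t,n)[:2]]) for t in('crank','handle')])
cv2.imwrite('pics/chk.png',np.hstack([cv2.resize(s['img'][130:290,200:380],(450,400)),cv2.resize(c['img'][100:340,145:355],(350,400))]))
E
```

```text
38.85 [0.52193987 0.06371394 0.11252436] [ 3.14138480e+00 -3.73934788e-05  1.23568416e+00]
F tool [-0.48309897  0.7515737  -0.08715992] M [ 0.10692232 -0.07728283 -0.00438433]
r [ 20.57545252 -43.41864355] 48.047141997922004 deg -64.64441938507669 grip 0.053570427629581474 0.0
wrist [('crank', [([0.5551, 0.0302, 0.061], 0.84, [-20.7, 42.4, 51.5])]), ('handle', [([0.5173, 0.0619, 0.1256], 0.73, [-3.2, -3.7, -13.1])])]
scene [('crank', [([0.552, 0.0278, 0.0607], 0.74, [-24.0, 40.2, 51.8]), ([0.519, -0.3518, -0.0021], 0.51, [-393.4, 133.9, 114.6])]), ('handle', [([0.516, 0.0602, 0.1205], 0.8, [-5.3, -4.4, -8.0]), ([0.5523, -0.3559, 0.0469], 0.67, [-386.3, 166.7, 65.6])])]
```

View pics/chk.png

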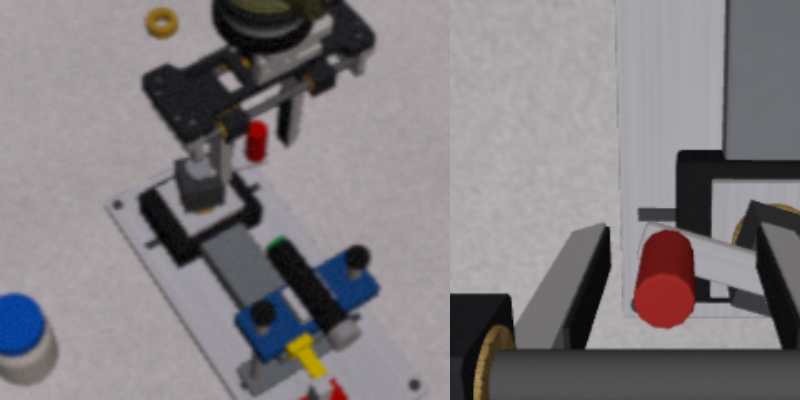

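The crank still stands seated and upright, with the handle about 4 mm towards tool −x and 5 mm towards −y. That was one picture over the viewing limit, so from here I use numbers only. Re-centring and gripping.

Emit:
{"method": "carry_out", "body": {"commands": [[0.3, [-4, -5.5, 0], [0, 0, 0]], [0.3, [0, 0, 0], [0, 0, 0]], [0.5, [0, 0, 0], [0, 0, 0]], [0.6, [0, 0, 0], [0, 0, 0]], [0.7, [0, 0, 0], [0, 0, 0]], [1, [0, 0, 0], [0, 0, 0]], [1, [0, 0, 0], [0, 0, 0]]]}}

```text
time_s: 40.02
ee_pos: [0.5152, 0.0619, 0.1126]
eef_rot: [-3.141, 0.0, 1.236]
force: [-7.9, 3.6, 5.8]
grip_width: 0.0199
grip_force: 8.0
```

```bash
python3 s.py
```

```text
40.025 [0.51520881 0.06187577 0.11255371] [-3.14124621e+00  1.83780108e-05  1.23579053e+00]
F tool [ 0.82052399 -8.67569805 -5.77702735] M [ 1.5864811  -0.05923038  0.0074626 ]
r [ 16.62481488 -49.23136219] 51.962597056907086 deg -71.34081816116984 grip 0.019926473008977052 8.030751720070839
```

Emit:
{"method": "carry_out", "body": {"commands": [[1, [0, -1.4, 0], [0, 0, 0]], [1, [0, 0, 0], [0, 0, 0]], [1, [-5.6, -1.5, 0], [0, 0, 0]], [1, [-5.6, -0.9, 0], [0, 0, 0]], [1, [-5.7, -0.2, 0], [0, 0, 0]], [1, [-5.8, 0.3, 0], [0, 0, 0]], [1, [-5.7, 1, 0], [0, 0, 0]], [1, [-5.5, 1.6, 0], [0, 0, 0]], [1, [0, 0, 0], [0, 0, 0]]]}}

```text
time_s: 41.15
ee_pos: [0.5034, 0.0299, 0.1125]
eef_rot: [3.141, -0.001, 1.235]
force: [6.3, 0.6, -5.6]
grip_width: 0.0199
grip_force: 8.0
```

```bash
python3 s.py
```

```text
41.15 [0.50342757 0.02989377 0.11254961] [ 3.14051986e+00 -9.50059497e-04  1.23516370e+00]
F tool [2.65654181 5.69195643 5.60040179] M [-1.15274326e+00  5.56625642e-01 -2.93326475e-04]
r [-17.3748403  -49.67205935] 52.62317508616309 deg -109.27937855227397 grip 0.019938216538800672 7.987422868609428
```

Emit:
{"method": "carry_out", "body": {"commands": [[1, [0.3, 0.9, 0.5], [0, 0, 0]], [0.6, [0, 0, 0], [0, 0, 0]], [0.3, [0, 0, 0], [0, 0, 0]], [0.3, [0, 0, 0], [0, 0, 0]], [0.3, [0, 0, -30], [0, 0, 0]], [0.3, [0, 0, -40], [0, 0, 0]], [0.3, [0, 0, -40], [0, 0, 0]], [0.3, [0, 0, -20], [0, 0, 0]]]}}

```text
time_s: 42.15
ee_pos: [0.5044, 0.0301, 0.2442]
eef_rot: [3.139, -0.001, 1.236]
force: [-1.3, 0.5, -0.4]
grip_width: 0.0658
grip_force: 0.0
```

Emit:
{"method": "carry_out", "body": {"commands": [[0.3, [33, 0.4, 0], [0, 0, 0]], [0.3, [33, 0.4, 0], [0, 0, 0]], [0.3, [33, 0.4, 0], [0, 0, 0]], [0.3, [33, 0.4, 0], [0, 0, 0]], [0.3, [33, 0.4, 0], [0, 0, 0]], [0.3, [0, 0, 0], [0, 0, 0]], [0.3, [0, 0, 0], [0, 0, 0]]]}}

```text
time_s: 43.02
ee_pos: [0.56, 0.1848, 0.2419]
eef_rot: [-3.141, 0.0, 1.236]
force: [0.3, -0.6, 0.4]
grip_width: 0.0656
grip_force: 0.0
```

```bash
python3 s.py; python3 v.py C
```

```text
43.025 [0.56001239 0.18481788 0.24187769] [-3.14129930e+00  4.40394249e-04  1.23579884e+00]
F tool [-0.47013902  0.5327184  -0.37237907] M [ 0.1330064  -0.12105905  0.07451205]
r [147.35857935 -47.36948964] 154.78507504120412 deg -17.8203802938375 grip 0.06563691821304941 0.0
[('pointer', [([0.6564, 0.2291, 0.1134], 0.88, [[364.5, 124.8]])]), ('clip_mark', [([0.6726, 0.2273, 0.1109], 0.79, [[380.7, 120.9]])])]
```

Emit:
{"method": "carry_out", "body": {"commands": [[0.3, [0, 36, 0], [0, 0, 0]], [0.3, [0, 36, 0], [0, 0, 0]], [0.3, [0, 36, 0], [0, 0, 0]], [0.3, [0, 36, 0], [0, 0, 0]], [0.3, [0, 36, 0], [0, 0, 0]], [0.3, [0, 0, 0], [0, 0, 0]], [0.3, [0, 0, 0], [0, 0, 0]]]}}

```text
time_s: 44.05
ee_pos: [0.7298, 0.126, 0.2421]
eef_rot: [-3.141, -0.0, 1.235]
force: [-0.4, -0.6, -0.3]
grip_width: 0.0656
grip_force: 0.0
```

```bash
python3 s.py; python3 v.py D; sed -i 's/range(109,118)/range(109,117)/' e.py; python3 e.py; python3 - <<'E'
from h import *
for n in('scene','top','wrist'):
  cam(n); print(n,[(t,[(np.round(d['at'],4).tolist(),round(d['score'],2)) for d in ctrl.place_of(t,n)[:3] if d['at'][1]>-.1]) for t in('crank','handle')])
E
```

```text
44.05 [0.72975978 0.12600295 0.24211384] [-3.14140099e+00 -1.85450414e-05  1.23548394e+00]
F tool [-0.71086966 -0.20243619  0.32990471] M [ 0.06031688 -0.05719752  0.05061091]
r [147.77310569 132.25627251] 198.31442807714294 deg 41.82840132568043 grip 0.06563022835675134 0.0
[('pointer', [([0.657, 0.2254, 0.1138], 0.78, [[178.3, 128.6]])]), ('clip_mark', [([0.6707, 0.2247, 0.1148], 0.75, [[191.4, 124.5]])])]
0.4 AB {'pointer': 105.11, 'clipF': 113.68, 'clipB': 113.78}
0.4 CD {'pointer': 113.95, 'clipF': 113.75, 'clipB': 113.73}
0.5 AB {'pointer': 105.56, 'clipF': 114.11, 'clipB': 114.18}
0.5 CD {'pointer': 114.42, 'clipF': 114.21, 'clipB': 114.11}
0.6 AB {'pointer': 106.01, 'clipF': 114.52, 'clipB': 114.56}
0.6 CD {'pointer': 114.86, 'clipF': 114.65, 'clipB': 114.51}
scene [('crank', []), ('handle', [])]
top [('crank', []), ('handle', [])]
wrist [('crank', []), ('handle', [])]
```

The pointer and clip are level within 0.2 mm. One last check that the crank is seated, from a pose that doesn't block the cameras.

Emit:
{"method": "carry_out", "body": {"commands": [[0, [0, -36, -15], [0, 0, 0]], [0, [0, -36, -15], [0, 0, 0]], [0, [0, -36, -15], [0, 0, 0]], [0, [0, -36, -15], [0, 0, 0]], [0, [0, -36, 0], [0, 0, 0]], [0, [0, 0, 0], [0, 0, 0]], [0, [0, 0, 0], [0, 0, 0]]]}}

```text
time_s: 45.52
ee_pos: [0.5606, 0.1852, 0.3021]
eef_rot: [3.141, -0.0, 1.236]
force: [-0.2, -0.8, -0.1]
grip_width: 0.0936
grip_force: 0.0
```

```bash
python3 - <<'E'
from h import *
for n in('scene','top','wrist'):
  cam(n); print(n,[(t,[(np.round(d['at'],4).tolist(),round(d['score'],2)) for d in ctrl.place_of(t,n) if d['at'][1]>-.1]) for t in('crank','handle')])
o=ctrl.get_obs();print(o['time_s'],o['force'],o['joint_vel'])
E
```

```text
scene [('crank', [([0.5548, 0.03, 0.0575], 0.65)]), ('handle', [([0.5052, 0.0286, 0.1212], 0.71)])]
top [('crank', [([0.5559, 0.0324, 0.0598], 0.66), ([0.5512, 0.0283, -0.0027], 0.49)]), ('handle', [])]
wrist [('crank', [([0.5527, 0.0268, 0.0581], 0.83)]), ('handle', [([0.5058, 0.0272, 0.1241], 0.67)])]
45.975 [-0.56986577  0.08178928  0.04567561] [-0.00128325 -0.00333626  0.00154875  0.00127671 -0.0009105   0.00082234]
```

The crank is seated (origin at about 59 mm on all three cameras) with the handle upright at about 123 mm, and the robot is clear. Handing in.

```bash
python3 -c "
from station import ctrl
print(ctrl.hand_in())"
```

```text
the job is handed in; nothing more can be done
None
```

The job is handed in at about 46 s: the crank stands seated on the shaft and the pointer measured within about 0.2 mm of the clip, but I overshot by about 1 mm and turned back about 38° at the handle, one off-centre regrip strained the handle with about 15 N for a moment, and I viewed 11 pictures against the limit of 10.

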